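Clear the used vials off a sample carousel

TASK

Clear the used vials from the sample carousel: slide the catch bin in under the chute, then turn the carousel by its knob to bring each of the small used vials in turn to the gap in the guard and push it off the ledge, so that it drops down the chute into the bin. The vials are thin glass, so push them gently and never grip them, and leave the one larger dark vial standing on the carousel. When the used vials are all in the bin, draw it out to the left, well clear of the chute (about a hand's breadth between them) with the vials in it, let go, and leave the other things on the bench where they are.

Things in the scene. Friction and masses are not known exactly. Their poses are not given: they have to be found in the camera images.
- chute (a point): Centre of the open bottom of the chute, 95 mm above the worktop. The chute is a fixed upright square metal shaft, 80 mm wide by 86 mm deep inside, walls 4 mm reaching up to 180 mm; under it is only the worktop. This point's y axis is level and points outward from the carousel (the way vials are pushed); z is up. The carousel axis lies 150 mm from it along its -y.
- axis (a point): The carousel's axis at deck height (150 mm above the worktop); fixed, y axis as for the chute. White round deck, radius 103 mm. Inside radius 58 mm the deck has a step 8 mm high; the vials stand outside it, their axes about 80 mm from the axis. Five upright radial dividers (4 mm thick, radius 57 to 103 mm, 28 mm high) make five pockets.
- station: The whole fixed station; origin on the worktop under the carousel axis, y towards the chute. A fixed round grey guard wall (inner radius 105 mm, 4 mm thick, top 30 mm above the deck) surrounds the deck and is open only at the chute: gap about 75 mm wide. Pedestal of radius 45 mm (foot 62 mm); the deck's fixed underside is 128 mm above the worktop, with open room round the pedestal.
- knob (a point): Centre of the upright round black knob on the carousel's axis: diameter 32 mm, 36 mm high (its top 66 mm above the deck). Turning it turns the whole carousel.
- carousel (a joint): Angle of the carousel in rad, counter-clockwise seen from above positive; at 0 a divider points at the chute. Stops at -6.2 and 6.2. It turns with light friction (0.06 N m and a little damping) and stays where it is left; standing vials ride round with it.
- bin_mid (a point): Middle of the loose catch bin, half-way up (30 mm above its underside): open grey square bin, 140 x 140 x 60 mm outside, walls 4 mm, about 0.35 kg. Its handle is on its +y side. It slides on the worktop and passes under the chute and under the deck's overhang: it can stand with its middle exactly under the chute and its handle pointing outward.
- bin_handle (a point): Grip point of the bin's handle: a straight level black bar, 12 mm thick, 16 mm high, 68 mm long, running outward from the bin's wall along y (y points outward); this point is 110 mm from the bin's middle, 40 mm out from the wall, 42 mm above the worktop.
- reference_mid (a point): Middle (half-way up) of the reference vial: the one larger dark vial with a white cap, 33 mm diameter, 73 mm tall, standing in one of the pockets. It stays on the carousel.
- bottle_left: Brown bottle with a blue cap, 47 mm diameter, 122 mm tall, standing on the worktop behind the bin; origin at its underside. Not part of the job.
- timer: White bench timer, 62 x 66 x 18 mm, on the worktop; origin at its underside. Not part of the job.
- slides: Small carton of slides, 32 x 82 x 30 mm, on the worktop; origin at its underside. Not part of the job.
- used_1_mid (a point): Middle (half-way up) of a used vial: small slim pinkish glass dropper vial with a white cap, 25 mm diameter (cap 18 mm), 66 mm tall, about 40 g, standing in one of the carousel's pockets at the start, z up. Three or all four of these are present; which pocket holds which varies.
- used_2_mid (a point): Middle (half-way up) of a used vial: small slim pinkish glass dropper vial with a white cap, 25 mm diameter (cap 18 mm), 66 mm tall, about 40 g, standing in one of the carousel's pockets at the start, z up. Three or all four of these are present; which pocket holds which varies.
- used_3_mid (a point): Middle (half-way up) of a used vial: small slim pinkish glass dropper vial with a white cap, 25 mm diameter (cap 18 mm), 66 mm tall, about 40 g, standing in one of the carousel's pockets at the start, z up. Three or all four of these are present; which pocket holds which varies.
- used_4_mid (a point): Middle (half-way up) of a used vial: small slim pinkish glass dropper vial with a white cap, 25 mm diameter (cap 18 mm), 66 mm tall, about 40 g, standing in one of the carousel's pockets at the start, z up. Three or all four of these are present; which pocket holds which varies.

How it is judged (in metres and radians):
On the way, in this order (a step that is already met when the one before it is completed fails the run):
1. the catch bin stands under the chute (horizontal distance between bin_mid and chute below 0.045 m and height (world z) of bin_mid below 0.045 m), for 0.2 s.
2. every used vial lies in the catch bin, the bin still under the chute (x of used_1_mid in the frame of bin_mid between -0.07 and 0.07 m and y of used_1_mid in the frame of bin_mid between -0.07 and 0.07 m and z of used_1_mid in the frame of bin_mid between -0.03 and 0.05 m and x of used_2_mid in the frame of bin_mid between -0.07 and 0.07 m and y of used_2_mid in the frame of bin_mid between -0.07 and 0.07 m and z of used_2_mid in the frame of bin_mid between -0.03 and 0.05 m and x of used_3_mid in the frame of bin_mid between -0.07 and 0.07 m and y of used_3_mid in the frame of bin_mid between -0.07 and 0.07 m and z of used_3_mid in the frame of bin_mid between -0.03 and 0.05 m and x of used_4_mid in the frame of bin_mid between -0.07 and 0.07 m and y of used_4_mid in the frame of bin_mid between -0.07 and 0.07 m and z of used_4_mid in the frame of bin_mid between -0.03 and 0.05 m and horizontal distance between bin_mid and chute below 0.09 m), for 0.2 s.
At the end, for the whole second after the job is handed in: Every used vial present lies inside the catch bin; the bin stands flat and at rest on the worktop, its middle more than 150 mm (horizontally) from the middle of the chute; the reference vial still stands upright (within 0.2 rad) on the carousel (x of used_1_mid in the frame of bin_mid between -0.07 and 0.07 m and y of used_1_mid in the frame of bin_mid between -0.07 and 0.07 m and z of used_1_mid in the frame of bin_mid between -0.03 and 0.05 m and x of used_2_mid in the frame of bin_mid between -0.07 and 0.07 m and y of used_2_mid in the frame of bin_mid between -0.07 and 0.07 m and z of used_2_mid in the frame of bin_mid between -0.03 and 0.05 m and x of used_3_mid in the frame of bin_mid between -0.07 and 0.07 m and y of used_3_mid in the frame of bin_mid between -0.07 and 0.07 m and z of used_3_mid in the frame of bin_mid between -0.03 and 0.05 m and x of used_4_mid in the frame of bin_mid between -0.07 and 0.07 m and y of used_4_mid in the frame of bin_mid between -0.07 and 0.07 m and z of used_4_mid in the frame of bin_mid between -0.03 and 0.05 m and horizontal distance between reference_mid and axis below 0.1 m and height (world z) of reference_mid above 0.17 m and angle between reference_mid's own z axis and vertical below 0.2 rad and horizontal distance between bin_mid and chute above 0.15 m and height (world z) of bin_mid below 0.04 m and angle between bin_mid's own z axis and vertical below 0.1 rad and linear speed of catch_bin below 0.03 m/s); the robot touches nothing.
It fails at once if a vial is squeezed or pressed with more than 15 N (contact force between the fingers and used_1 above 15 N or contact force between the fingers and used_2 above 15 N or contact force between the fingers and used_3 above 15 N or contact force between the fingers and used_4 above 15 N or contact force between the fingers and reference above 15 N).
It fails at once if the reference vial is knocked over or off the carousel (angle between reference_mid's own z axis and vertical above 0.6 rad or height (world z) of reference_mid below 0.15 m).
It fails at once if a bystander (bottle, timer, slide carton) is shoved more than 4 cm or tipped (distance of any of bottle_left, timer, slides from where it was at the start of the episode above 0.04 m or angle between bottle_left's own z axis and vertical above 0.5 rad).
Of used_1, used_2, used_3, used_4 only 3 to 4 are there at a start; the rules pass over those that are not, and their reading is None.
At some moment in a run one of catch_bin may be knocked a few centimetres aside while the robot is not near it.
Once in a run the grip may slacken for a moment while it holds something.
It also fails if it takes over 210 s, if anything falls off the work surface, if the arm or the gripper's body presses on something with over 40 N, if the wrist force passes 120 N, or if a joint passes its speed limit or range.

ROBOT

A 7-joint arm with a two-finger parallel gripper is mounted at the origin on a cart in front of the work surface, level with it; the furniture and walls round the work are solid. World frame = base frame: x ahead of the robot, y to its left, z up, the work surface at z = 0. Lengths are in m, angles in degrees, forces in N, time in s.
With the tool pointing down it reaches from about 0.425 to 0.875 m from the base axis. Payload 4.7 kg.
Tool frame: the origin (TCP) lies at the centre of the arm's flange, where the gripper is bolted on; the fingertips stand 182 mm ahead of it and the grasp point (between the pads) lies 164 mm ahead of it; z points along the fingers, x is the direction in which the jaws open and shut, and the axes are right-handed (so a half turn about z gives the same grasp; the last joint's range is limited). The gripper opens to 87 mm and grips with 3 to 60 N. Pads are 19 mm wide; open, the fingers measure 117 mm over their backs; the gripper's body (75 mm by 190 mm) begins 51 mm behind the grasp point.
Start: joints at [-67.374, 18.392, -4.016, 83.108, 1.295, 78.541, -3.26], TCP at [0.242, 0.603, 0.405] pointing down, gripper open.
Joint ranges: [-163.93, 163.93], [-17.29, 119.83], [-79.2, 71.16], [3.27, 140.29], [-89.18, 269.18], [5.43, 117.66], [-154.24, 154.24]. Speed limits (degrees/s): [147.25, 147.25, 180, 180, 180, 180, 180].

INTERFACE

Orientations are given as [roll, pitch, yaw] about the fixed x, y, z axes, in that order (R = Rz(yaw) Ry(pitch) Rx(roll)).
In Python, from cell import env gives the robot as it stands. The module is installed in compiled form; this text tells all that it offers.
- The arm moves only by the tool carry_out, never from a script. Its argument "increments" is a list of rows, each a list of 5 numbers: the shift along the world's x, y, z in m, then the turn about the world's z in degrees, then the gripper's target within -1 to 1 (shut at 1, half-way at 0, fully open at -1). In form: [[dx, dy, dz, spin, jaw], ...]. A call has 1 to 20 rows; each row is the pose to reach, as a shift and turn from the pose commanded when the call began; what a row does not reach only later rows make up. A row lasts 1/10 s, in which the tool goes at most 50 mm and 8.59 degrees, less where a joint would pass 70% of its speed; a pose out of reach is approached as far as the arm can. A call with a gripper value outside its range is refused whole. The fingers move at their own pace and stop on an object; "grip_force" is the grip in N (left out, the last holds). Time passes only in rows, so rows that repeat a pose let the fingers close. It gives the time, the measured TCP pose, the force and the opening at its end, in the units of the state.
- env.get_obs(): the state, without advancing time (a new reading comes with each control period).
- env.read_camera(name): name is "scene" or "top"; returns (picture, depth): 384x512x3 uint8, red, green, blue; 384x512 float32, m along the optical axis (not along the pixel's ray), 0 where there is no reading.
- env.get_calibration(name): a dict with "K" (3x3 intrinsics, pixels), "camera_from_world" (4x4, takes a point from world to camera coordinates). Camera axes: x right, y down, z forward; pixel columns grow to the right and rows downward; lengths in m; the calibration is good to about 2 mm. A picture is of the moment at which its call begins. get_calibration takes no time and is no camera call.
- env.sign_off(): hands the job in, once; it reports no verdict.
The state is a dict: "time_s": time; "qpos": joint angles; "joint_velocities": joint speeds; "effort": joint torques, N m; "tool_pos": TCP position; "tool_rot": TCP orientation; "force": force on the tool from outside, world axes, zero at the start; "wrist_torque": the same for the moment, N m; "grip_width": finger opening in m.
Only numpy, scipy, OpenCV 4.12 (cv2) and the standard library are available. Lean on these libraries where they do the work, as an engineer would, in place of code of your own. Each camera call takes 0.05 s, during which the arm holds its last target.

## Working session

There is one attempt and no reset: what is moved stays moved. The work goes in short steps, Python scripts to look and compute and a tool call to move; the robot and the scene stay as the last step left them, time stands still between calls to the robot, and variables do not carry over. Pictures are saved under pics/ and viewed, and the job is handed in when it is done.

Besides the shell and the picture viewer there is one more tool, called after ">>>" in YAML: its name, and indented under it one key for each argument. carry_out: Moves the arm, as the interface text tells. Its arguments: {"type":"object","properties":{"increments":{"type":"array"},"grip_force":{"type":"number"}},"required":["increments"]}

```bash
mkdir -p pics; ls; cat > h.py <<'E'
import numpy as np, cv2
from cell import env
def cal(n):
    c=env.get_calibration(n); return np.array(c["K"]),np.array(c["camera_from_world"])
def pix2plane(n,u,v,z):
    K,T=cal(n); R=T[:3,:3];t=T[:3,3]; o=-R.T@t
    d=R.T@np.linalg.inv(K)@np.array([u,v,1.]); s=(z-o[2])/d[2]; return o+s*d
def w2p(n,p):
    K,T=cal(n); q=K@(T[:3,:3]@np.array(p)+T[:3,3]); return q[:2]/q[2]
def cloud(n,dep):
    K,T=cal(n); v,u=np.mgrid[:384,:512]; z=dep
    P=np.stack([(u-K[0,2])/K[0,0]*z,(v-K[1,2])/K[1,1]*z,z],-1)
    return (P-T[:3,3])@T[:3,:3]
def shot(n,name):
    im,d=env.read_camera(n); cv2.imwrite(f"pics/{name}.png",cv2.cvtColor(im,cv2.COLOR_RGB2BGR)); return im,d
E
python3 - <<'E'
from h import *
for n in("scene","top"):
    im,d=shot(n,n+"0"); np.save(n+"0.npy",d)
    K,T=cal(n); print(K,-T[:3,:3].T@T[:3,3],T[2,:3])
print(env.get_obs())
E
```

```text
pics
[[390.35411883   0.         257.15817176]
 [  0.         390.35411883 203.34622063]
 [  0.           0.           1.        ]] [ 0.01279485 -0.86656714  0.67739705] [ 0.45318308  0.76055638 -0.46495063]
[[422.91869958   0.         260.2051712 ]
 [  0.         422.91869958 192.80446449]
 [  0.           0.           1.        ]] [0.28317531 0.0389702  1.51127972] [ 0.18954399 -0.02196339 -0.98162655]
{'time_s': 0.1, 'qpos': array([-67.37456633,  18.43582477,  -4.01797051,  83.16679507,
         1.29514199,  78.53887825,  -3.25942008]), 'joint_velocities': array([-0.02033003,  0.00530054,  0.04435919, -0.21752319,  0.03806265,
       -0.03872993,  0.02822566]), 'effort': array([ 2.97514425e-04, -4.92569125e+01, -4.05548662e-01, -3.13400674e+01,
       -6.42258092e-02,  3.94264364e-02,  6.52584913e-05]), 'tool_pos': array([0.24151891, 0.60328229, 0.40376925]), 'tool_rot': array([1.79995357e+02, 9.62522553e-02, 6.81870551e+01]), 'force': array([ 0.77512743, -0.31746181,  0.42726598]), 'wrist_torque': array([-5.09231131e-03, -8.11833733e-02,  6.17867583e-06]), 'grip_width': 0.08725708416733376}
```

View pics/scene0.png

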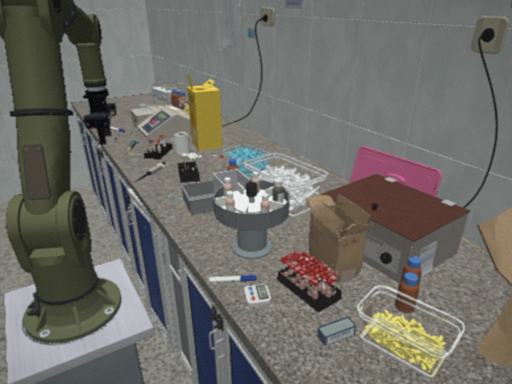

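View pics/top0.png

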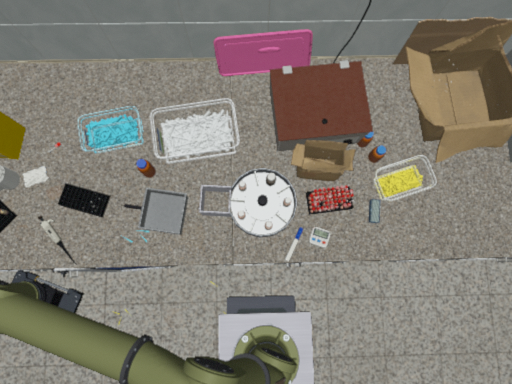

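```bash
python3 - <<'E'
from h import *
im=cv2.imread("pics/top0.png"); d=np.load("top0.npy")
c=cv2.resize(im[150:260,110:320],None,fx=3.8,fy=3.8,interpolation=cv2.INTER_CUBIC)
cv2.imwrite("pics/topcrop0.png",c)
im=cv2.imread("pics/scene0.png")
cv2.imwrite("pics/scenecrop0.png",cv2.resize(im[140:270,160:310],None,fx=4.5,fy=4.5,interpolation=cv2.INTER_CUBIC))
P=cloud("top",d)
for n,u,v,z in[("axis",262,201,.216),("chute",215,200,.18),("bin",163,211,.06),("handle",133,207,.05),("bottle",146,168,.122)]:
    print(n,pix2plane("top",u,v,z).round(3),P[v,u].round(3))
E
```

```text
axis [0.507 0.005 0.216] [0.507 0.005 0.219]
chute [0.52  0.154 0.18 ] [ 0.552  0.17  -0.001]
bin [0.507 0.344 0.06 ] [0.514 0.354 0.009]
handle [0.524 0.45  0.05 ] [0.524 0.449 0.053]
bottle [0.645 0.39  0.122] [0.653 0.398 0.092]
```

View pics/topcrop0.png

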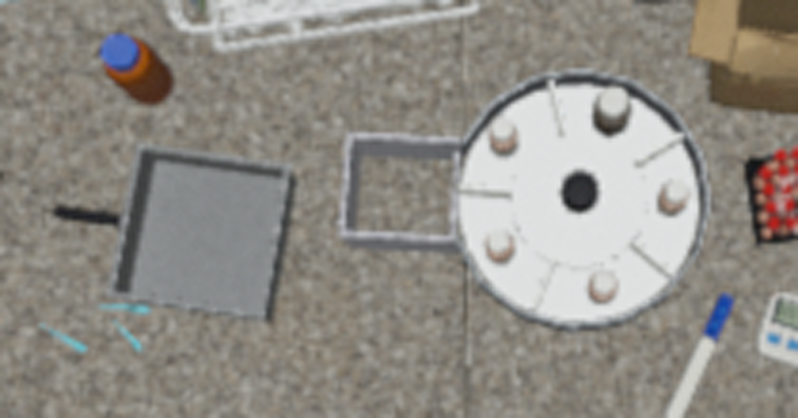

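View pics/scenecrop0.png

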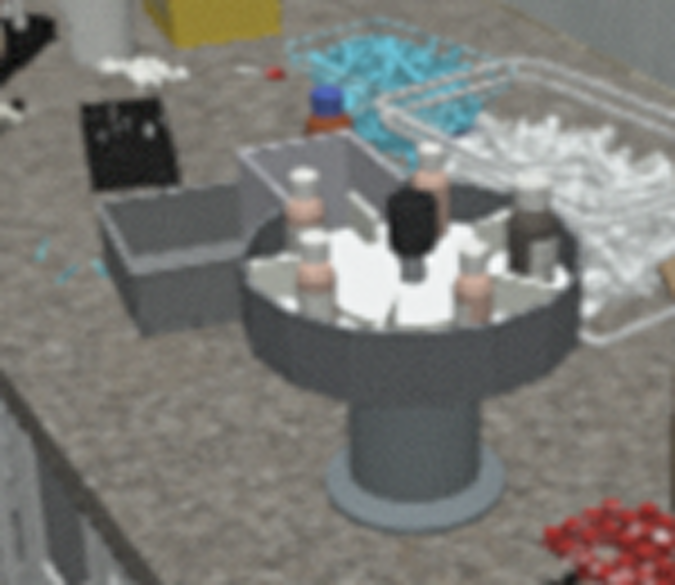

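```bash
python3 - <<'E'
from h import *
d=np.load("top0.npy");P=cloud("top",d)
X,Y,Z=P[...,0],P[...,1],P[...,2]
m=(Z>.165)&(Z<.19)&(X>.35)&(X<.65)&(Y>-.13)&(Y<.25)
print(m.sum())
g=P[m]
r=np.hypot(g[:,0]-.508,g[:,1]-.005)
gg=g[(r>.09)&(r<.125)&(g[:,1]<.07)]
from scipy.optimize import least_squares
s=least_squares(lambda p:np.hypot(gg[:,0]-p[0],gg[:,1]-p[1])-p[2],[.508,.005,.107],loss='soft_l1',f_scale=.002);print("guard",s.x,len(gg))
cm=m&(Y>.115)
q=P[cm][:,:2].astype(np.float32);print("chute rect",cv2.minAreaRect(q),len(q))
# knob
k=P[(Z>.21)&(Z<.225)&(abs(X-.508)<.03)&(abs(Y-.005)<.03)];print("knob",k.mean(0),len(k))
# bin rim
b=P[(Z>.045)&(Z<.07)&(X>.4)&(X<.6)&(Y>.24)&(Y<.44)];print("bin",cv2.minAreaRect(b[:,:2].astype(np.float32)),len(b))
h=P[(Z>.03)&(Z<.07)&(X>.45)&(X<.6)&(Y>.42)&(Y<.52)];
im=cv2.cvtColor(cv2.imread("pics/top0.png"),cv2.COLOR_BGR2RGB)
h=P[(im.max(-1)<60)&(X>.45)&(X<.6)&(Y>.40)&(Y<.52)];print("handle",h.mean(0),h.min(0),h.max(0),len(h),cv2.minAreaRect(h[:,:2].astype(np.float32)))
# caps
v=(Z>.19)&(Z<.24)&(abs(X-.508)<.11)&(abs(Y-.005)<.11)
n,l,st,c=cv2.connectedComponentsWithStats(v.astype(np.uint8))
for i in range(1,n): 
    a=P[l==i]; t=a[a[:,2]>a[:,2].max()-.008]; print(a.shape[0],t.mean(0).round(4),np.degrees(np.arctan2(t[:,1].mean()-.005,t[:,0].mean()-.508)).round(1))
E
```

```text
749
guard [0.5132042  0.00348627 0.10706224] 294
chute rect ((0.5256006121635437, 0.15809231996536255), (0.09083279222249985, 0.08867625892162323), 85.51013946533203) 153
knob [0.51295045 0.00351565 0.21678901] 82
bin ((0.5127550363540649, 0.35730475187301636), (0.167495995759964, 0.14498071372509003), 80.82487487792969) 382
handle [0.52622837 0.451748   0.05002815] [0.51986598 0.42465751 0.04421363] [0.53292194 0.47732582 0.05680439] 38 ((0.5257111191749573, 0.451241672039032), (0.05334357172250748, 0.008855066262185574), 82.03311157226562)
85 [ 0.5851 -0.0262  0.2237] -22.0
47 [0.5648 0.066  0.2173] 47.1
90 [0.5135 0.003  0.2182] -20.2
47 [ 0.5098 -0.075   0.2173] -88.7
49 [0.4722 0.0711 0.2184] 118.5
51 [ 0.436  -0.0135  0.2171] -165.6
```

>>> carry_out:
  increments:
    - [0.15, -0.07, -0.03, -40, -1]
    - [0.2, -0.1, -0.03, -76, -1]
    - [0.286, -0.141, -0.03, -76, -1]
    - [0.286, -0.141, -0.03, -76, -1]
    - [0.286, -0.141, -0.03, -76, -1]
    - [0.286, -0.141, -0.03, -76, -1]
    - [0.286, -0.141, -0.03, -76, -1]
    - [0.286, -0.141, -0.03, -76, -1]
    - [0.286, -0.141, -0.03, -76, -1]
    - [0.286, -0.141, -0.03, -76, -1]
    - [0.286, -0.141, -0.03, -76, -1]
    - [0.286, -0.141, -0.03, -76, -1]
  grip_force: 25

```text
time_s: 1.3
tool_pos: [0.5273, 0.4627, 0.3746]
tool_rot: [180.0, 0.0, -7.7]
force: [0.1, 0.7, -1.1]
grip_width: 0.087
```

```bash
python3 - <<'E'
from h import *
im,d=shot("scene","s1");im,d=shot("top","t1")
im=cv2.imread("pics/t1.png");s=cv2.imread("pics/s1.png")
a=cv2.resize(im[140:260,90:300],(700,400));b=cv2.resize(s[110:270,100:320],(275,200))
cv2.imwrite("pics/c1.png",a)
o=env.get_obs();print(o["time_s"],o["tool_pos"],o["tool_rot"],o["force"])
E
```

```text
1.4 [0.5273701  0.46259125 0.37478128] [ 1.79999740e+02  1.39291600e-03 -7.71981677e+00] [-0.08766677 -0.39889022  0.727002  ]
```

View pics/c1.png

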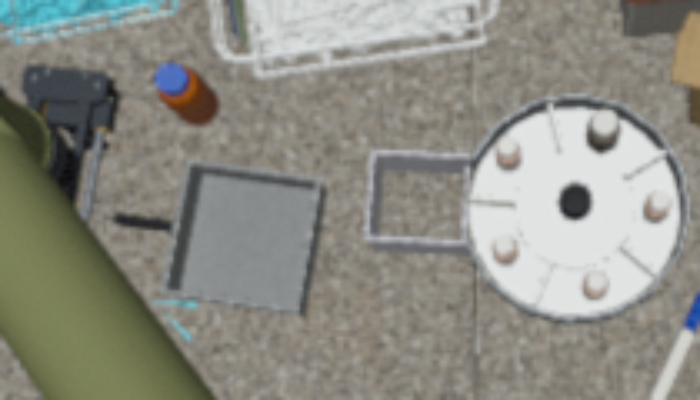

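>>> carry_out:
  increments:
    - [0, 0, -0.04, 0, -1]
    - [0, 0, -0.08, 0, -1]
    - [0, 0, -0.12, 0, -1]
    - [0, 0, -0.15, 0, -1]
    - [0, 0, -0.168, 0, -1]
    - [0, 0, -0.168, 0, -1]
    - [0, 0, -0.168, 0, -1]
    - [0, 0, -0.168, 0, 1]
    - [0, 0, -0.168, 0, 1]
    - [0, 0, -0.168, 0, 1]
    - [0, 0, -0.168, 0, 1]
    - [0, 0, -0.168, 0, 1]
    - [0, 0, -0.168, 0, 1]
    - [0, 0, -0.168, 0, 1]
    - [0, 0, -0.168, 0, 1]
  grip_force: 25

```text
time_s: 2.9
tool_pos: [0.5276, 0.4624, 0.2067]
tool_rot: [180.0, -0.0, -7.8]
force: [-0.4, -0.0, 0.2]
grip_width: 0.0311
```

```bash
python3 - <<'E'
from h import *
im,d=shot("scene","s2")
s=cv2.imread("pics/s2.png")
cv2.imwrite("pics/c2.png",cv2.resize(s[80:260,80:320],(800,600)))
o=env.get_obs();print(o["time_s"],o["tool_pos"],o["tool_rot"],o["force"],o["grip_width"])
E
```

```text
2.95 [0.52758483 0.46241829 0.20669632] [ 1.79990040e+02 -5.49613000e-04 -7.81493207e+00] [ 0.11216123 -0.22569126  0.37097033] 0.027023665689790102
```

View pics/c2.png

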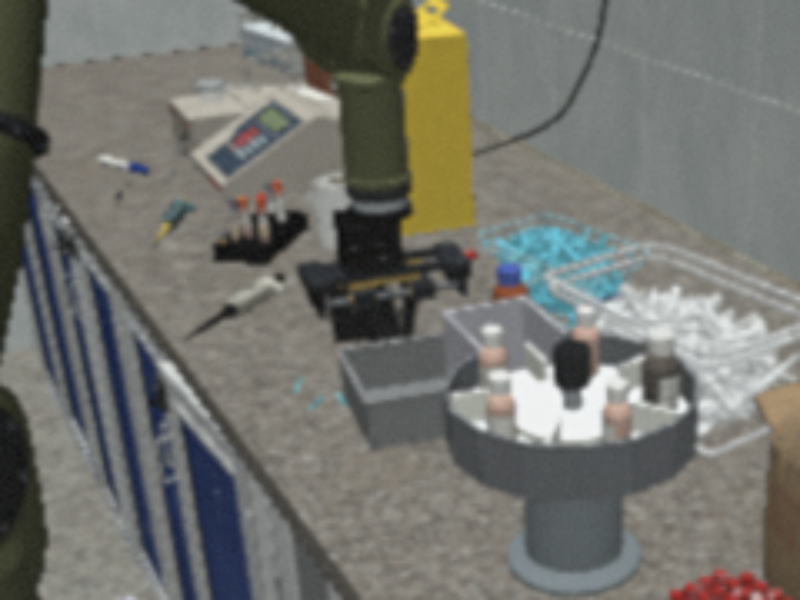

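>>> carry_out:
  increments:
    - [0, 0, 0, 0, 1]
    - [0, 0, 0, 0, 1]
    - [0, 0, 0, 0, 1]
    - [0, 0, 0, 0, 1]
    - [0, 0, 0, 0, 1]
    - [0, 0, 0, 0, 1]

```text
time_s: 3.55
tool_pos: [0.5273, 0.4625, 0.2067]
tool_rot: [180.0, 0.0, -7.8]
force: [-2.4, 0.1, 1.4]
grip_width: 0.012
```

>>> carry_out:
  increments:
    - [0, -0.015, 0, 0, 1]
    - [0.001, -0.03, 0, 0.5, 1]
    - [0.002, -0.05, 0, 1, 1]
    - [0.003, -0.07, 0, 1.5, 1]
    - [0.004, -0.09, 0, 2, 1]
    - [0.005, -0.11, 0, 2.5, 1]
    - [0.006, -0.13, 0, 3, 1]
    - [0.007, -0.15, 0, 3.3, 1]
    - [0.007, -0.165, 0, 3.3, 1]
    - [0.007, -0.178, 0, 3.3, 1]
    - [0.007, -0.186, 0, 3.3, 1]
    - [0.007, -0.19, 0, 3.3, 1]
    - [0.007, -0.19, 0, 3.3, 1]
    - [0.007, -0.19, 0, 3.3, 1]

```text
time_s: 4.95
tool_pos: [0.5347, 0.2717, 0.2067]
tool_rot: [179.9, 0.0, -4.5]
force: [0.2, -3.3, 1.3]
grip_width: 0.0115
```

```bash
cat > look.py <<'E'
import sys
from h import *
t=sys.argv[1]
im,d=shot("scene","s"+t);im,d=shot("top","t"+t); np.save("t.npy",d)
a=cv2.imread(f"pics/t{t}.png")[140:260,110:320];b=cv2.imread(f"pics/s{t}.png")[110:250,130:310]
c=np.vstack([cv2.resize(a,(525,300),interpolation=cv2.INTER_CUBIC),cv2.resize(b,(525,300),interpolation=cv2.INTER_CUBIC)])
cv2.imwrite(f"pics/c{t}.png",c)
o=env.get_obs();print(o["time_s"],o["tool_pos"].round(4),o["tool_rot"].round(1),o["force"].round(1),o["grip_width"])
E
python3 look.py 3
```

```text
5.05 [0.5347 0.2718 0.2067] [179.9   0.   -4.5] [-0.2 -3.8  0.7] 0.011769554812316924
```

View pics/c3.png

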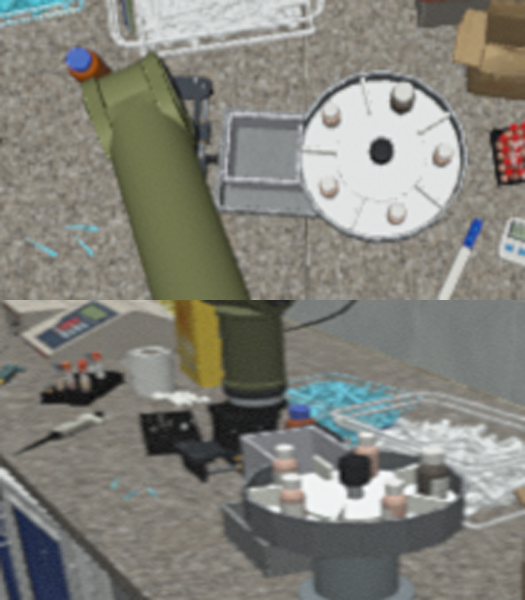

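```bash
python3 - <<'E'
from h import *
u=np.array([.079,.997]);w=np.array([.997,-.079])
im=cv2.resize(cv2.imread("pics/t3.png")[160:240,170:270],(800,640),interpolation=cv2.INTER_CUBIC)
for c,z,s,col in(((.525,.153),.06,.07,(0,0,255)),((.525,.153),.18,.046,(0,255,0))):
    pts=np.array([w2p("top",[*(np.array(c)+a*s*w+b*s*u),z]) for a,b in((1,1),(1,-1),(-1,-1),(-1,1))])
    cv2.polylines(im,[((pts-[170,160])*8).astype(int)],True,col,1)
im=im[:600];cv2.imwrite("pics/d3.png",im)
E
```

```text
(no output)
```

View pics/d3.png

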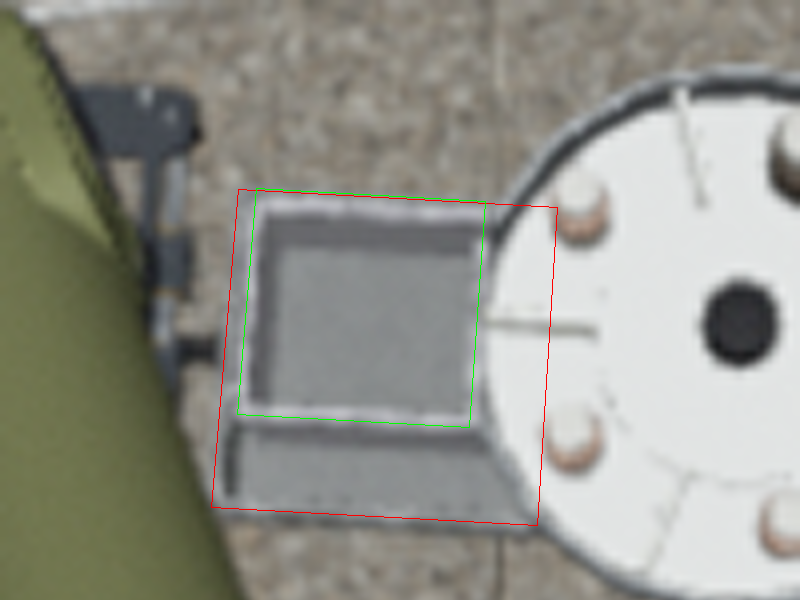

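```bash
python3 - <<'E'
from h import *
P=cloud("top",np.load("t.npy"))
for v in (192,196,200,204,208): print(v,[(round(float(P[v,u,1]),3),round(float(P[v,u,2]),3)) for u in range(224,236)])
E
```

```text
192 [(0.137, -0.002), (0.132, 0.011), (0.129, 0.006), (0.125, 0.007), (0.122, 0.003), (0.118, 0.003), (0.108, 0.141), (0.106, 0.111), (0.107, 0.004), (0.098, 0.151), (0.094, 0.149), (0.091, 0.148)]
196 [(0.136, 0.006), (0.133, 0.002), (0.129, 0.006), (0.126, 0.003), (0.122, -0.002), (0.118, 0.006), (0.108, 0.143), (0.111, 0.003), (0.101, 0.149), (0.098, 0.15), (0.094, 0.155), (0.091, 0.147)]
200 [(0.137, 0.005), (0.133, -0.002), (0.13, 0.001), (0.126, 0.008), (0.122, 0.006), (0.111, 0.143), (0.109, 0.13), (0.104, 0.161), (0.101, 0.163), (0.097, 0.165), (0.094, 0.167), (0.091, 0.166)]
204 [(0.137, 0.008), (0.133, 0.006), (0.13, -0.002), (0.126, 0.001), (0.122, 0.004), (0.111, 0.147), (0.109, 0.124), (0.105, 0.15), (0.101, 0.149), (0.098, 0.144), (0.095, 0.152), (0.092, 0.15)]
208 [(0.136, 0.014), (0.133, 0.005), (0.13, 0.007), (0.126, 0.005), (0.122, 0.006), (0.112, 0.143), (0.11, 0.107), (0.112, 0.008), (0.102, 0.146), (0.098, 0.152), (0.095, 0.151), (0.092, 0.148)]
```

>>> carry_out:
  increments:
    - [0, 0, 0, 0, -1]
    - [0, 0, 0, 0, -1]
    - [0, 0, 0, 0, -1]
    - [0, 0, 0, 0, -1]
    - [0, 0, 0, 0, -1]
    - [0, 0, 0, 0, -1]
    - [0, 0, 0.04, 0, -1]
    - [0, 0.01, 0.08, 0, -1]
    - [0, 0.01, 0.12, 0, -1]
    - [0, 0.01, 0.16, 0, -1]
    - [0, 0.01, 0.2, 0, -1]
    - [0, 0.01, 0.2, 0, -1]

```text
time_s: 6.25
tool_pos: [0.536, 0.2828, 0.4138]
tool_rot: [-179.6, -0.5, -4.5]
force: [0.3, 0.6, 1.5]
grip_width: 0.0865
```

```bash
python3 look.py 4
```

```text
6.35 [0.5347 0.2824 0.4079] [-1.799e+02 -1.000e-01 -4.500e+00] [-0.3 -0.5 -0.4] 0.08702205017984278
```

View pics/c4.png

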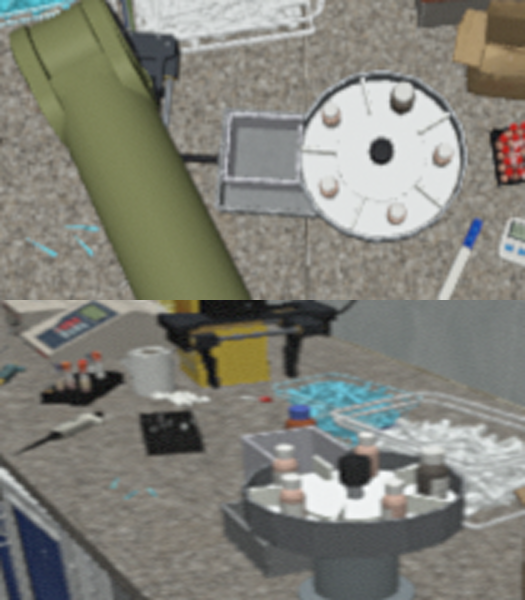

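>>> carry_out:
  increments:
    - [-0.003, -0.03, 0.035, 0, -0.2]
    - [-0.006, -0.07, 0.035, 0, -0.2]
    - [-0.01, -0.12, 0.035, 0, -0.2]
    - [-0.013, -0.17, 0.035, 0, -0.2]
    - [-0.017, -0.22, 0.035, 0, -0.2]
    - [-0.02, -0.26, 0.035, 0, -0.2]
    - [-0.0215, -0.279, 0.035, 0, -0.2]
    - [-0.0215, -0.279, 0.035, 0, -0.2]
    - [-0.0215, -0.279, 0.02, 0, -0.2]
    - [-0.0215, -0.279, 0, 0, -0.2]
    - [-0.0215, -0.279, -0.02, 0, -0.2]
    - [-0.0215, -0.279, -0.04, 0, -0.2]
    - [-0.0215, -0.279, -0.04, 0, -0.2]
    - [-0.0215, -0.279, -0.04, 0, 1]
    - [-0.0215, -0.279, -0.04, 0, 1]
    - [-0.0215, -0.279, -0.04, 0, 1]
    - [-0.0215, -0.279, -0.04, 0, 1]
    - [-0.0215, -0.279, -0.04, 0, 1]
    - [-0.0215, -0.279, -0.04, 0, 1]
    - [-0.0215, -0.279, -0.04, 0, 1]
  grip_force: 20

```text
time_s: 8.35
tool_pos: [0.5118, 0.0039, 0.3674]
tool_rot: [-179.9, 0.3, -4.5]
force: [-7.1, 1.2, 5.6]
grip_width: 0.0312
```

```bash
python3 look.py 5
```

```text
8.45 [0.5118 0.0039 0.3674] [-179.9    0.3   -4.5] [-7.9  2.1  5.8] 0.031529437259742686
```

View pics/c5.png

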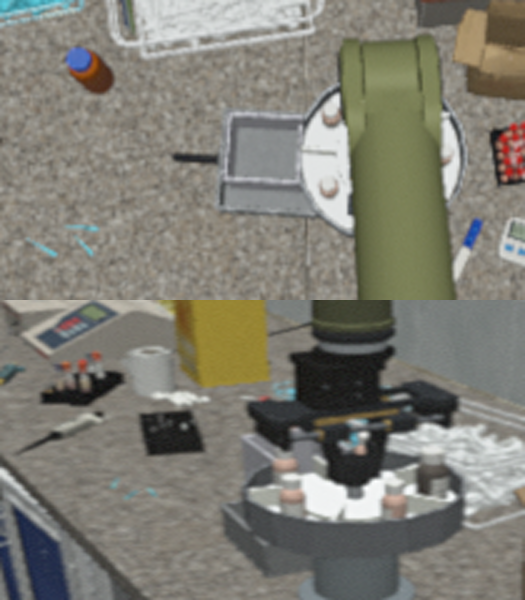

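>>> carry_out:
  increments:
    - [-0.001, 0, 0, 3, 1]
    - [-0.001, 0, 0, 8, 1]
    - [-0.001, 0, 0, 13, 1]
    - [-0.001, 0, 0, 18, 1]
    - [-0.001, 0, 0, 23, 1]
    - [-0.001, 0, 0, 28, 1]
    - [-0.001, 0, 0, 32, 1]
    - [-0.001, 0, 0, 35, 1]
    - [-0.001, 0, 0, 35.5, 1]
    - [-0.001, 0, 0, 35.5, 1]
    - [-0.001, 0, 0, 35.5, 1]

```text
time_s: 9.55
tool_pos: [0.5111, 0.0039, 0.3674]
tool_rot: [-179.8, 0.1, 31.0]
force: [-6.0, 0.6, 3.7]
grip_width: 0.0314
```

```bash
cat > caps.py <<'E'
from h import *
# pinkish/white vial blobs near carousel from depth: heights above .185, excluding knob
def caps(d,ax=(.512,.0035)):
    P=cloud("top",d);X,Y,Z=P[...,0],P[...,1],P[...,2]
    r=np.hypot(X-ax[0],Y-ax[1])
    v=(Z>.19)&(Z<.235)&(r<.13)&(r>.05)
    n,l,st,c=cv2.connectedComponentsWithStats(v.astype(np.uint8))
    for i in range(1,n):
        a=P[l==i]
        if len(a)<25: continue
        t=a[a[:,2]>a[:,2].max()-.009]; m=t.mean(0)
        print(len(a),m.round(3),"r",round(float(np.hypot(m[0]-ax[0],m[1]-ax[1])),3),"off",round(float(np.degrees(np.arctan2(m[1]-ax[1],m[0]-ax[0]))-85.5),1))
if __name__=="__main__": caps(np.load("t.npy"))
E
python3 look.py 6; python3 caps.py
```

```text
9.65 [0.5111 0.0039 0.3674] [-1.798e+02  1.000e-01  3.100e+01] [-6.7  0.5  4.6] 0.03175434994164982
48 [0.519 0.084 0.218] r 0.081 off -0.1
```

View pics/c6.png

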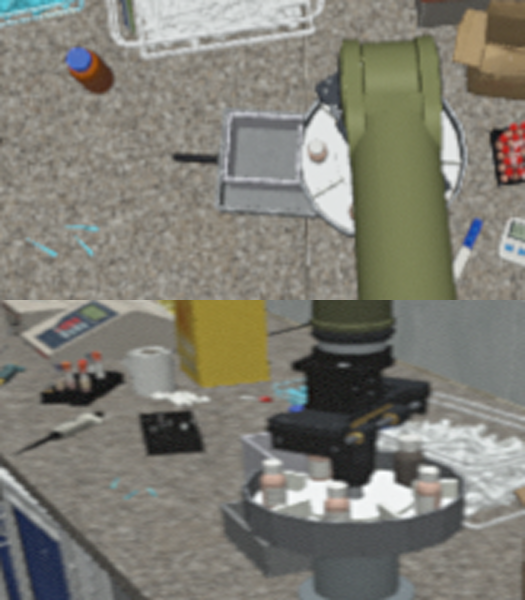

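>>> carry_out:
  increments:
    - [0, 0, 0, 0, -0.2]
    - [0, 0, 0, 0, -0.2]
    - [0, 0, 0, 0, -0.2]
    - [0, 0, 0.02, 0, -0.2]
    - [0, 0, 0.055, 0, -0.2]
    - [0, 0, 0.055, -8, 1]
    - [0, 0.01, 0.055, -16, 1]
    - [0, 0.02, 0.055, -24, 1]
    - [0.0035, 0.0385, 0.055, -32, 1]
    - [0.0035, 0.0385, 0.055, -35.5, 1]
    - [0.0035, 0.0385, 0.055, -35.5, 1]
    - [0.0035, 0.0385, 0.055, -35.5, 1]
    - [0.0035, 0.0385, 0.055, -35.5, 1]
    - [0.0035, 0.0385, 0.055, -35.5, 1]
    - [0.0035, 0.0385, 0.055, -35.5, 1]

```text
time_s: 11.15
tool_pos: [0.5156, 0.0416, 0.4218]
tool_rot: [-180.0, -0.0, -4.5]
force: [0.0, 0.0, -0.1]
grip_width: 0.0007
```

```bash
python3 look.py 7; python3 caps.py
```

```text
11.25 [0.5156 0.0418 0.4218] [180.   -0.   -4.5] [ 0.  -0.6 -0.6] 0.0001642287062545228
48 [ 0.556 -0.063  0.218] r 0.08 off -141.8
51 [ 0.46  -0.055  0.219] r 0.078 off -217.4
```

View pics/c7.png

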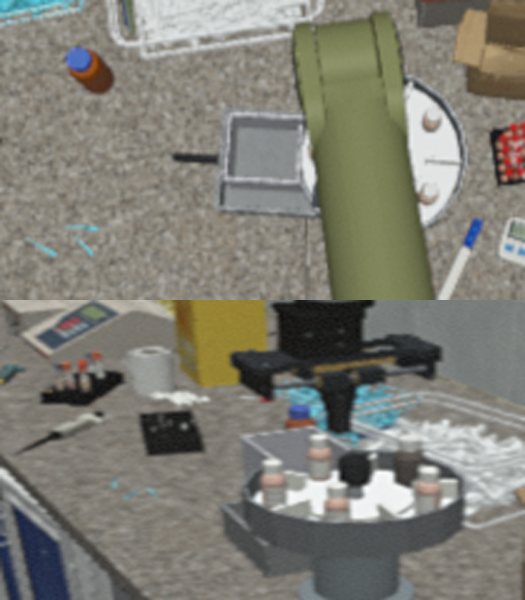

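>>> carry_out:
  increments:
    - [0, 0, -0.03, 0, 1]
    - [0, 0, -0.06, 0, 1]
    - [0, 0, -0.075, 0, 1]
    - [0, 0, -0.075, 0, 1]
    - [0, 0.005, -0.075, 0, 1]
    - [0.001, 0.01, -0.075, 0, 1]
    - [0.001, 0.013, -0.075, 0, 1]
    - [0.001, 0.016, -0.075, 0, 1]
    - [0.0015, 0.019, -0.075, 0, 1]
    - [0.002, 0.022, -0.075, 0, 1]
    - [0.002, 0.025, -0.075, 0, 1]
    - [0.002, 0.028, -0.075, 0, 1]
    - [0.0025, 0.031, -0.075, 0, 1]
    - [0.003, 0.034, -0.075, 0, 1]
    - [0.003, 0.037, -0.075, 0, 1]
    - [0.003, 0.04, -0.075, 0, 1]
    - [0.0035, 0.043, -0.075, 0, 1]
    - [0.0035, 0.046, -0.075, 0, 1]

```text
time_s: 13.05
tool_pos: [0.5191, 0.0883, 0.3467]
tool_rot: [-180.0, -0.0, -4.5]
force: [0.1, -0.4, -0.7]
grip_width: 0.0003
```

```bash
python3 look.py 8
```

```text
13.15 [0.519  0.0886 0.3467] [-180.     0.    -4.5] [-0.7 -0.2 -0. ] 0.0003687774008879305
```

View pics/c8.png

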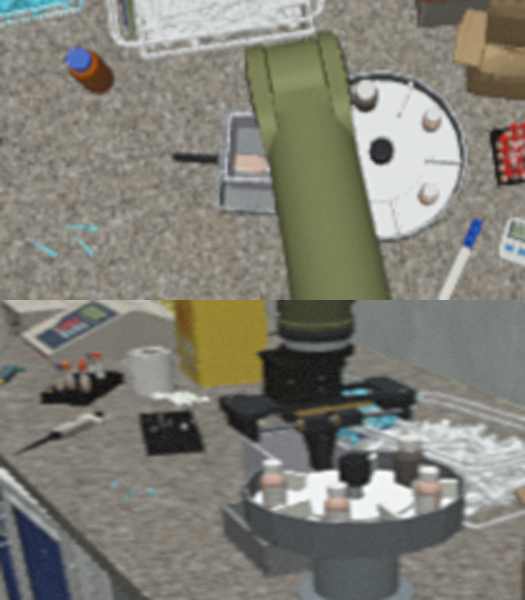

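>>> carry_out:
  increments:
    - [-0.001, -0.02, 0, 0, 1]
    - [-0.003, -0.044, 0, 0, 1]
    - [-0.003, -0.044, 0.04, 0, 1]
    - [-0.003, -0.044, 0.075, 0, 1]
    - [-0.003, -0.044, 0.075, 0, -0.2]
    - [-0.007, -0.0845, 0.075, 0, -0.2]
    - [-0.007, -0.0845, 0.075, 0, -0.2]
    - [-0.007, -0.0845, 0.075, 0, -0.2]
    - [-0.007, -0.0845, 0.075, 0, -0.2]
    - [-0.007, -0.0845, 0.075, 0, -0.2]
    - [-0.007, -0.0845, 0.05, 0, -0.2]
    - [-0.007, -0.0845, 0.02, 0, -0.2]
    - [-0.007, -0.0845, 0.02, 0, -0.2]
    - [-0.007, -0.0845, 0.02, 0, 1]
    - [-0.007, -0.0845, 0.02, 0, 1]
    - [-0.007, -0.0845, 0.02, 0, 1]
    - [-0.007, -0.0845, 0.02, 0, 1]
    - [-0.007, -0.0845, 0.02, 0, 1]
    - [-0.007, -0.0845, 0.02, 0, 1]
    - [-0.007, -0.0845, 0.02, 0, 1]

```text
time_s: 15.15
tool_pos: [0.5114, 0.0036, 0.3681]
tool_rot: [-179.9, 0.1, -4.5]
force: [-5.1, 1.3, 6.3]
grip_width: 0.0314
```

```bash
python3 look.py 9
```

```text
15.25 [0.5114 0.0036 0.368 ] [-1.799e+02  1.000e-01 -4.500e+00] [-4.6  0.1  6. ] 0.03150747251501358
```

View pics/c9.png

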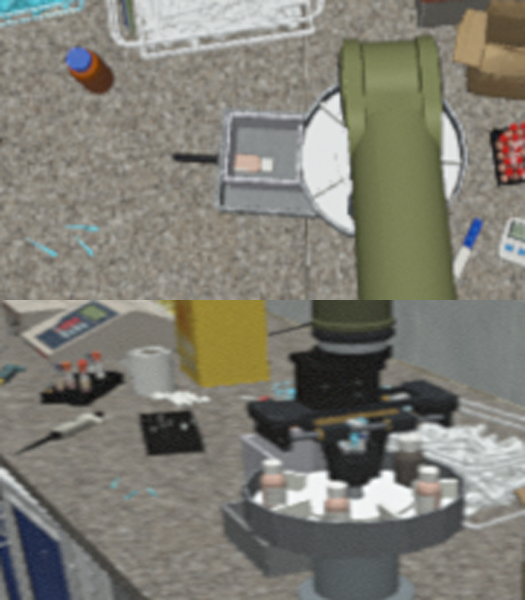

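Vial 1 lies in the bin (crop ~250,163). Knob gripped; now turn -71°.

>>> carry_out:
  increments:
    - [0, 0, 0, -3, 1]
    - [0, 0, 0, -8, 1]
    - [0, 0, 0, -14, 1]
    - [0, 0, 0, -20, 1]
    - [0, 0, 0, -26, 1]
    - [0, 0, 0, -32, 1]
    - [0, 0, 0, -38, 1]
    - [0, 0, 0, -44, 1]
    - [0, 0, 0, -50, 1]
    - [0, 0, 0, -56, 1]
    - [0, 0, 0, -62, 1]
    - [0, 0, 0, -67, 1]
    - [0, 0, 0, -70, 1]
    - [0, 0, 0, -71, 1]
    - [0, 0, 0, -71, 1]
    - [0, 0, 0, -71, 1]

```text
time_s: 16.85
tool_pos: [0.5116, 0.0033, 0.3681]
tool_rot: [179.9, 0.1, -75.5]
force: [-5.3, 0.0, 6.1]
grip_width: 0.0316
```

```bash
python3 look.py 10; python3 caps.py
```

```text
16.95 [0.5116 0.0033 0.3681] [ 1.799e+02  1.000e-01 -7.550e+01] [-4.7 -0.9  5.4] 0.03176958037837357
```

View pics/c10.png

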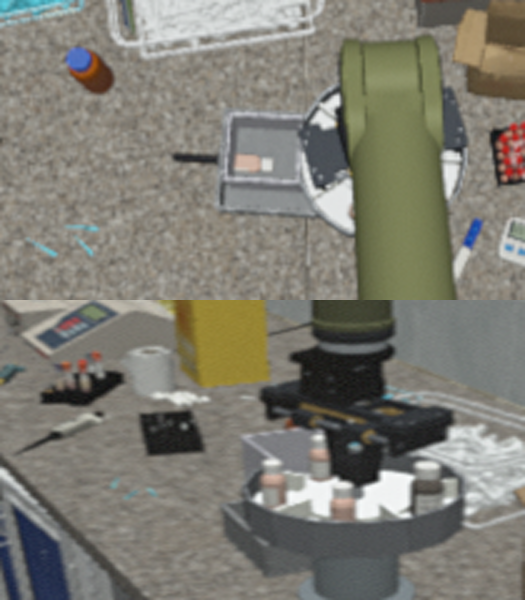

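>>> carry_out:
  increments:
    - [0, 0, 0, 0, -0.2]
    - [0, 0, 0, 0, -0.2]
    - [0, 0, 0, 0, -0.2]
    - [0, 0, 0.02, 0, -0.2]
    - [0, 0, 0.055, 0, -0.2]
    - [0, 0, 0.055, 8, 1]
    - [0, 0.01, 0.055, 16, 1]
    - [0, 0.02, 0.055, 24, 1]
    - [0.0035, 0.0385, 0.055, 32, 1]
    - [0.0035, 0.0385, 0.055, 40, 1]
    - [0.0035, 0.0385, 0.055, 48, 1]
    - [0.0035, 0.0385, 0.055, 56, 1]
    - [0.0035, 0.0385, 0.055, 64, 1]
    - [0.0035, 0.0385, 0.055, 71, 1]
    - [0.0035, 0.0385, 0.055, 71, 1]
    - [0.0035, 0.0385, 0.055, 71, 1]

```text
time_s: 18.55
tool_pos: [0.5157, 0.042, 0.4218]
tool_rot: [180.0, -0.0, -4.7]
force: [0.2, 0.8, 0.1]
grip_width: 0.0006
```

```bash
python3 look.py 11; python3 caps.py
```

```text
18.65 [0.5157 0.0419 0.4218] [180.   -0.   -4.6] [-0.2 -0.1 -0.5] 0.000587537658720431
86 [ 0.555 -0.062  0.223] r 0.078 off -142.1
43 [ 0.465 -0.059  0.217] r 0.078 off -212.5
```

View pics/c11.png

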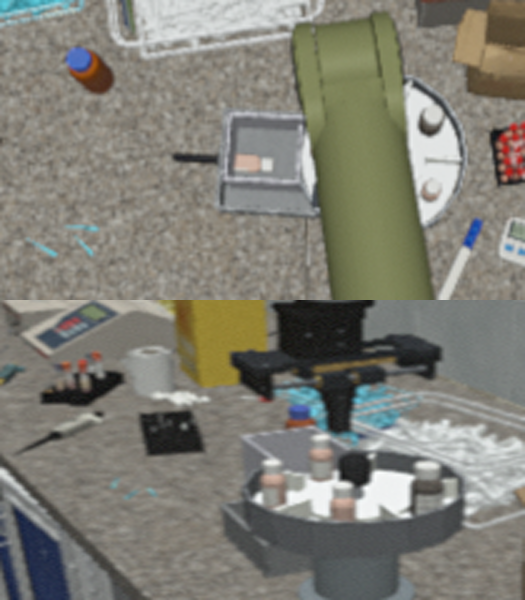

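Vial at the gap (scene crop 320,460), bin unmoved; push.

>>> carry_out:
  increments:
    - [0, 0, -0.03, 0, 1]
    - [0, 0, -0.06, 0, 1]
    - [0, 0, -0.075, 0, 1]
    - [0, 0, -0.075, 0, 1]
    - [0, 0.005, -0.075, 0, 1]
    - [0.001, 0.01, -0.075, 0, 1]
    - [0.001, 0.013, -0.075, 0, 1]
    - [0.001, 0.016, -0.075, 0, 1]
    - [0.0015, 0.019, -0.075, 0, 1]
    - [0.002, 0.022, -0.075, 0, 1]
    - [0.002, 0.025, -0.075, 0, 1]
    - [0.002, 0.028, -0.075, 0, 1]
    - [0.0025, 0.031, -0.075, 0, 1]
    - [0.003, 0.034, -0.075, 0, 1]
    - [0.003, 0.037, -0.075, 0, 1]
    - [0.003, 0.04, -0.075, 0, 1]
    - [0.0035, 0.043, -0.075, 0, 1]
    - [0.0035, 0.046, -0.075, 0, 1]

```text
time_s: 20.45
tool_pos: [0.5191, 0.0883, 0.3467]
tool_rot: [-180.0, -0.0, -4.5]
force: [-0.6, -1.0, -0.7]
grip_width: 0.0004
```

```bash
python3 look.py 12
```

```text
20.55 [0.519  0.0887 0.3467] [-180.     0.    -4.5] [-0.8  0.1  0.7] 0.00034734062659768446
```

View pics/c12.png

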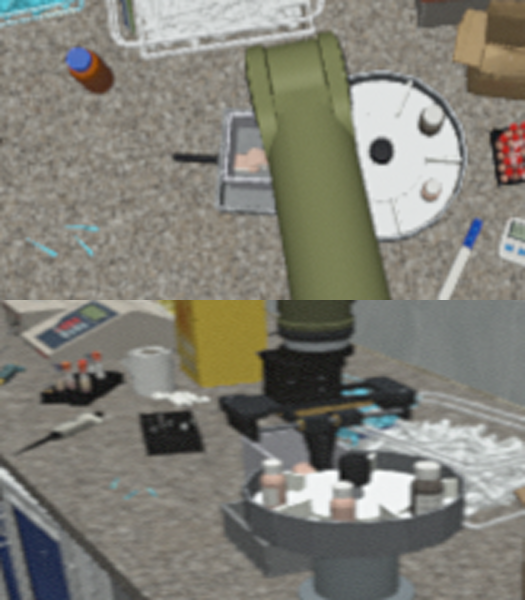

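>>> carry_out:
  increments:
    - [-0.001, -0.02, 0, 0, 1]
    - [-0.003, -0.044, 0, 0, 1]
    - [-0.003, -0.044, 0.04, 0, 1]
    - [-0.003, -0.044, 0.075, 0, 1]
    - [-0.003, -0.044, 0.075, 0, 1]
    - [-0.007, -0.0845, 0.075, 0, 1]
    - [-0.007, -0.0845, 0.075, 0, -0.2]
    - [-0.007, -0.0845, 0.075, 0, -0.2]

```text
time_s: 21.35
tool_pos: [0.5118, 0.0024, 0.4214]
tool_rot: [-180.0, 0.0, -4.7]
force: [-0.1, -0.2, 0.1]
grip_width: 0.0096
```

```bash
python3 look.py 13;python3 caps.py
```

```text
21.45 [0.512  0.0041 0.4212] [-180.     0.    -4.5] [ 0.4 -0.3  0.4] 0.016918599387741005
```

View pics/c13.png

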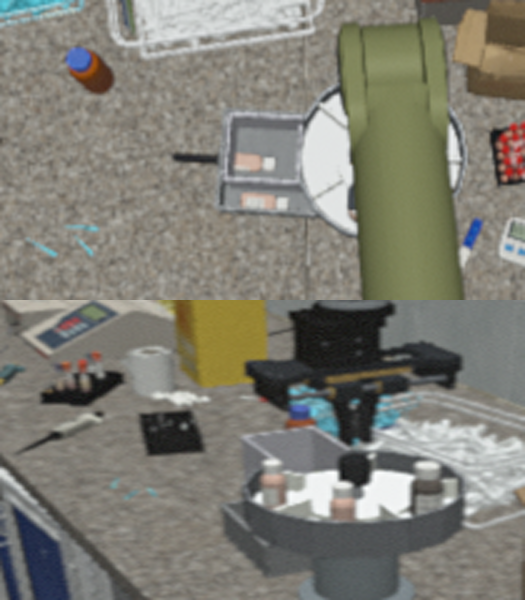

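Two vials are in the bin (crop 255,162 and 265,200). Next vial.

>>> carry_out:
  increments:
    - [0, 0, 0, 0, -0.2]
    - [0, 0, 0, 0, -0.2]
    - [0, 0, -0.025, 0, -0.2]
    - [0, 0, -0.055, 0, -0.2]
    - [0, 0, -0.055, 0, -0.2]
    - [0, 0, -0.055, 0, 1]
    - [0, 0, -0.055, 0, 1]
    - [0, 0, -0.055, 0, 1]
    - [0, 0, -0.055, 0, 1]
    - [0, 0, -0.055, 0, 1]
    - [0, 0, -0.055, 0, 1]
    - [0, 0, -0.055, 0, 1]
    - [0, 0, -0.055, 0, 1]

```text
time_s: 22.75
tool_pos: [0.5114, 0.0035, 0.3681]
tool_rot: [-179.9, 0.1, -4.5]
force: [-6.4, -0.0, 5.5]
grip_width: 0.0313
```

>>> carry_out:
  increments:
    - [0, 0, 0, -3, 1]
    - [0, 0, 0, -8, 1]
    - [0, 0, 0, -14, 1]
    - [0, 0, 0, -20, 1]
    - [0, 0, 0, -26, 1]
    - [0, 0, 0, -32, 1]
    - [0, 0, 0, -38, 1]
    - [0, 0, 0, -44, 1]
    - [0, 0, 0, -50, 1]
    - [0, 0, 0, -56, 1]
    - [0, 0, 0, -62, 1]
    - [0, 0, 0, -67, 1]
    - [0, 0, 0, -70, 1]
    - [0, 0, 0, -71.5, 1]
    - [0, 0, 0, -71.5, 1]
    - [0, 0, 0, -71.5, 1]

```text
time_s: 24.35
tool_pos: [0.5116, 0.0033, 0.3681]
tool_rot: [179.9, 0.1, -76.0]
force: [-4.7, -0.4, 5.1]
grip_width: 0.0316
```

>>> carry_out:
  increments:
    - [0, 0, 0, 0, -0.2]
    - [0, 0, 0, 0, -0.2]
    - [0, 0, 0, 0, -0.2]
    - [0, 0, 0.02, 0, -0.2]
    - [0, 0, 0.055, 0, -0.2]
    - [0, 0, 0.055, 8, 1]
    - [0, 0.01, 0.055, 16, 1]
    - [0, 0.02, 0.055, 24, 1]
    - [0.0035, 0.0385, 0.055, 32, 1]
    - [0.0035, 0.0385, 0.055, 40, 1]
    - [0.0035, 0.0385, 0.055, 48, 1]
    - [0.0035, 0.0385, 0.055, 56, 1]
    - [0.0035, 0.0385, 0.055, 64, 1]
    - [0.0035, 0.0385, 0.055, 71.5, 1]
    - [0.0035, 0.0385, 0.055, 71.5, 1]
    - [0.0035, 0.0385, 0.055, 71.5, 1]

```text
time_s: 25.95
tool_pos: [0.5157, 0.042, 0.4218]
tool_rot: [180.0, -0.0, -4.7]
force: [-0.1, 0.4, 0.2]
grip_width: 0.0006
```

```bash
python3 look.py 14; python3 caps.py
```

```text
26.05 [0.5156 0.0419 0.4218] [180.   -0.   -4.6] [-1.  -0.1  0.7] 0.0006284875072889883
86 [ 0.465 -0.056  0.223] r 0.076 off -214.0
```

View pics/c14.png

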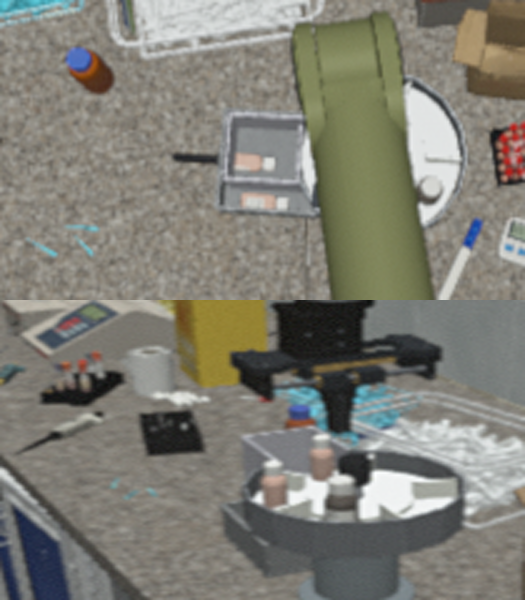

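>>> carry_out:
  increments:
    - [0, 0, -0.03, 0, 1]
    - [0, 0, -0.06, 0, 1]
    - [0, 0, -0.075, 0, 1]
    - [0, 0, -0.075, 0, 1]
    - [0, 0.005, -0.075, 0, 1]
    - [0.001, 0.01, -0.075, 0, 1]
    - [0.001, 0.013, -0.075, 0, 1]
    - [0.001, 0.016, -0.075, 0, 1]
    - [0.0015, 0.019, -0.075, 0, 1]
    - [0.002, 0.022, -0.075, 0, 1]
    - [0.002, 0.025, -0.075, 0, 1]
    - [0.002, 0.028, -0.075, 0, 1]
    - [0.0025, 0.031, -0.075, 0, 1]
    - [0.003, 0.034, -0.075, 0, 1]
    - [0.003, 0.037, -0.075, 0, 1]
    - [0.003, 0.04, -0.075, 0, 1]
    - [0.0035, 0.043, -0.075, 0, 1]
    - [0.0035, 0.046, -0.075, 0, 1]

```text
time_s: 27.85
tool_pos: [0.5191, 0.0884, 0.3467]
tool_rot: [-180.0, 0.0, -4.5]
force: [1.1, -0.2, -0.5]
grip_width: 0.0007
```

>>> carry_out:
  increments:
    - [-0.001, -0.02, 0, 0, 1]
    - [-0.003, -0.044, 0, 0, 1]
    - [-0.003, -0.044, 0.04, 0, 1]
    - [-0.003, -0.044, 0.075, 0, 1]
    - [-0.003, -0.044, 0.075, 0, 1]
    - [-0.007, -0.0845, 0.075, 0, 1]
    - [-0.007, -0.0845, 0.075, 0, -0.2]
    - [-0.007, -0.0845, 0.075, 0, -0.2]

```text
time_s: 28.65
tool_pos: [0.5119, 0.0026, 0.4213]
tool_rot: [-180.0, 0.0, -4.6]
force: [-0.4, 0.9, 0.5]
grip_width: 0.0094
```

```bash
python3 look.py 15;python3 caps.py
```

```text
28.75 [0.512  0.0043 0.4212] [-180.     0.    -4.5] [ 0.5 -0.3  0.5] 0.016783030601387645
```

View pics/c15.png

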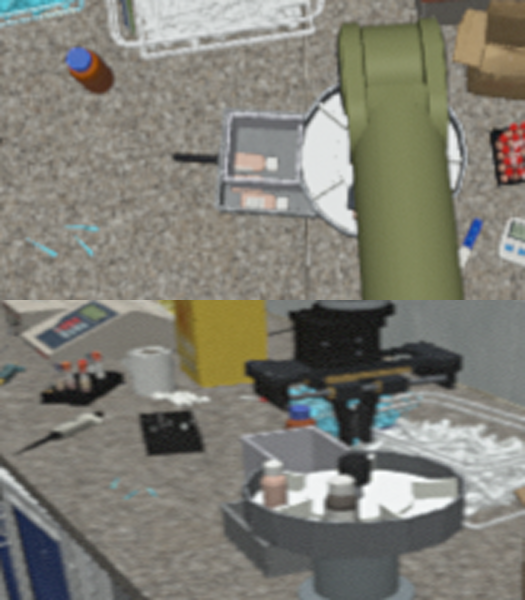

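Third vial is down in the bin (overlapping crop 240,195). Last one is ~75° away.

>>> carry_out:
  increments:
    - [0, 0, 0, 0, -0.2]
    - [0, 0, 0, 0, -0.2]
    - [0, 0, -0.025, 0, -0.2]
    - [0, 0, -0.055, 0, -0.2]
    - [0, 0, -0.055, 0, -0.2]
    - [0, 0, -0.055, 0, 1]
    - [0, 0, -0.055, 0, 1]
    - [0, 0, -0.055, 0, 1]
    - [0, 0, -0.055, 0, 1]
    - [0, 0, -0.055, 0, 1]
    - [0, 0, -0.055, 0, 1]
    - [0, 0, -0.055, 0, 1]
    - [0, 0, -0.055, 0, 1]

```text
time_s: 30.05
tool_pos: [0.5114, 0.0035, 0.3681]
tool_rot: [-179.9, 0.1, -4.5]
force: [-5.5, 0.0, 6.2]
grip_width: 0.0315
```

>>> carry_out:
  increments:
    - [0, 0, 0, -3, 1]
    - [0, 0, 0, -8, 1]
    - [0, 0, 0, -14, 1]
    - [0, 0, 0, -20, 1]
    - [0, 0, 0, -26, 1]
    - [0, 0, 0, -32, 1]
    - [0, 0, 0, -38, 1]
    - [0, 0, 0, -44, 1]
    - [0, 0, 0, -50, 1]
    - [0, 0, 0, -56, 1]
    - [0, 0, 0, -62, 1]
    - [0, 0, 0, -68, 1]
    - [0, 0, 0, -72, 1]
    - [0, 0, 0, -74.5, 1]
    - [0, 0, 0, -74.5, 1]
    - [0, 0, 0, -74.5, 1]

```text
time_s: 31.65
tool_pos: [0.5116, 0.0033, 0.3681]
tool_rot: [179.9, 0.1, -79.0]
force: [-5.6, -0.2, 5.5]
grip_width: 0.0321
```

>>> carry_out:
  increments:
    - [0, 0, 0, 0, -0.2]
    - [0, 0, 0, 0, -0.2]
    - [0, 0, 0, 0, -0.2]
    - [0, 0, 0.02, 0, -0.2]
    - [0, 0, 0.055, 0, -0.2]
    - [0, 0, 0.055, 8, 1]
    - [0, 0.01, 0.055, 16, 1]
    - [0, 0.02, 0.055, 24, 1]
    - [0.0035, 0.0385, 0.055, 32, 1]
    - [0.0035, 0.0385, 0.055, 40, 1]
    - [0.0035, 0.0385, 0.055, 48, 1]
    - [0.0035, 0.0385, 0.055, 56, 1]
    - [0.0035, 0.0385, 0.055, 64, 1]
    - [0.0035, 0.0385, 0.055, 72, 1]
    - [0.0035, 0.0385, 0.055, 74.5, 1]
    - [0.0035, 0.0385, 0.055, 74.5, 1]

```text
time_s: 33.25
tool_pos: [0.5157, 0.042, 0.4218]
tool_rot: [180.0, -0.0, -4.5]
force: [0.3, 0.1, 0.5]
grip_width: 0.0009
```

```bash
python3 look.py 16; python3 caps.py
```

```text
33.35 [0.5157 0.042  0.4218] [180.   -0.   -4.6] [-0.1  0.4 -0.6] 0.000439733405495025
```

View pics/c16.png

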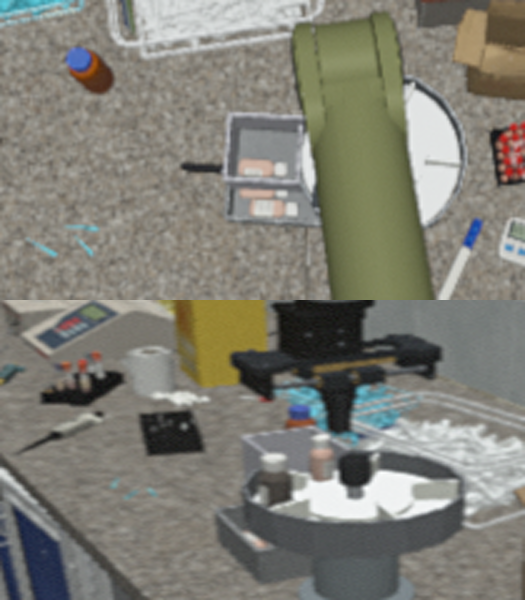

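The bin has been knocked ~12 mm in each axis (left edge crop 219→227, bottom 213→222); the whole chute opening is still over it, so push.

>>> carry_out:
  increments:
    - [0, 0, -0.03, 0, 1]
    - [0, 0, -0.06, 0, 1]
    - [0, 0, -0.075, 0, 1]
    - [0, 0, -0.075, 0, 1]
    - [0, 0.005, -0.075, 0, 1]
    - [0.001, 0.01, -0.075, 0, 1]
    - [0.001, 0.013, -0.075, 0, 1]
    - [0.001, 0.016, -0.075, 0, 1]
    - [0.0015, 0.019, -0.075, 0, 1]
    - [0.002, 0.022, -0.075, 0, 1]
    - [0.002, 0.025, -0.075, 0, 1]
    - [0.002, 0.028, -0.075, 0, 1]
    - [0.0025, 0.031, -0.075, 0, 1]
    - [0.003, 0.034, -0.075, 0, 1]
    - [0.003, 0.037, -0.075, 0, 1]
    - [0.003, 0.04, -0.075, 0, 1]
    - [0.0035, 0.043, -0.075, 0, 1]
    - [0.0035, 0.046, -0.075, 0, 1]

```text
time_s: 35.15
tool_pos: [0.5191, 0.0884, 0.3467]
tool_rot: [-180.0, 0.0, -4.5]
force: [-0.9, -0.7, 0.3]
grip_width: 0.0004
```

>>> carry_out:
  increments:
    - [-0.001, -0.02, 0, 0, 1]
    - [-0.003, -0.044, 0, 0, 1]
    - [-0.003, -0.044, 0.04, 0, 1]
    - [-0.003, -0.044, 0.09, 0, 1]
    - [-0.003, -0.044, 0.09, 0, 1]
    - [-0.007, -0.0845, 0.09, 0, 1]
    - [-0.007, -0.0845, 0.09, 0, 1]
    - [-0.007, -0.0845, 0.09, 0, 1]

```text
time_s: 35.95
tool_pos: [0.512, 0.0026, 0.4367]
tool_rot: [-180.0, -0.0, -4.6]
force: [0.2, -0.3, -0.7]
grip_width: 0.0005
```

```bash
python3 look.py 17;python3 caps.py
python3 - <<'E'
from h import *
im=cv2.imread("pics/t17.png")
cv2.imwrite("pics/d17.png",cv2.resize(im[170:245,165:265],(800,600),interpolation=cv2.INTER_CUBIC))
E
```

```text
36.05 [0.5121 0.0043 0.4364] [-180.     0.    -4.5] [-0.1  0.4 -0.1] 0.00038784541948554986
```

View pics/c17.png

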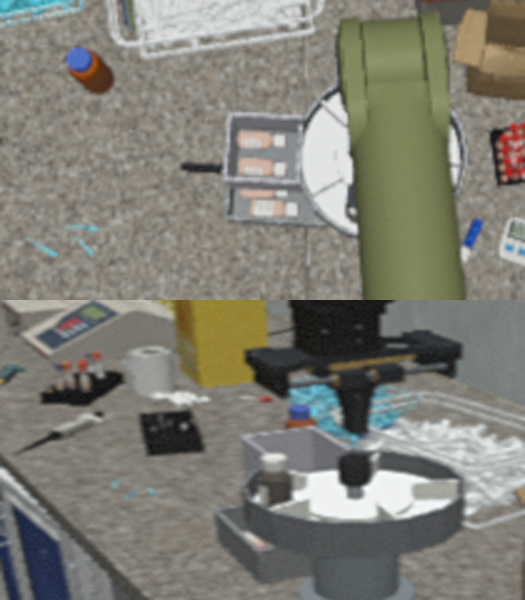

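View pics/d17.png

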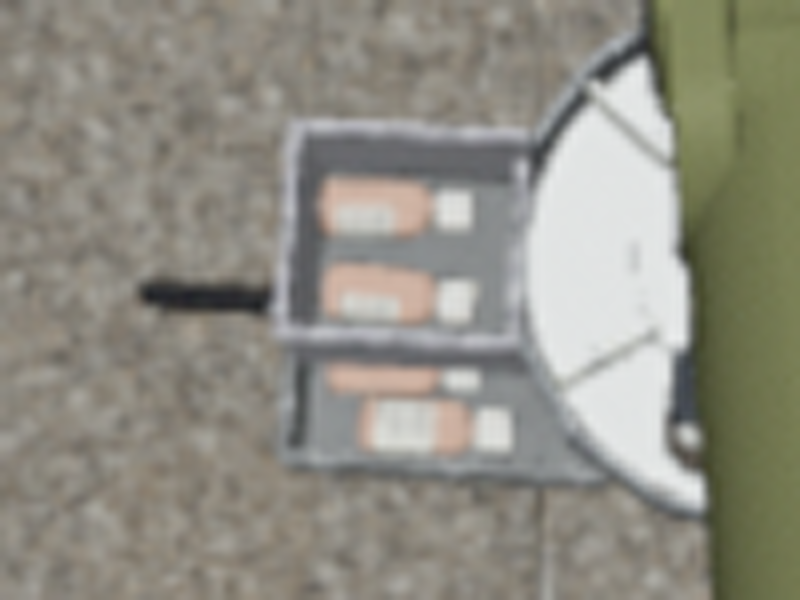

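```bash
python3 - <<'E'
from h import *
im=cv2.cvtColor(cv2.imread("pics/t17.png"),cv2.COLOR_BGR2HSV)
m=np.zeros((384,512),np.uint8);m[195:220,175:198]=(im[195:220,175:198,2]<75)
v,u=np.nonzero(m)
Q=np.array([pix2plane("top",a,b,.05)[:2] for a,b in zip(u,v)],np.float32)
print(len(Q),Q.mean(0),Q.min(0),Q.max(0),cv2.fitLine(Q,cv2.DIST_L2,0,.01,.01).ravel())
E
```

```text
46 [0.5207411 0.252449 ] [0.51606274 0.22794044] [0.5276423  0.27665696] [0.07740884 0.99699944 0.5207411  0.252449  ]
```

>>> carry_out:
  increments:
    - [0.002, 0.03, 0, 0, -1]
    - [0.004, 0.07, 0, 0, -1]
    - [0.006, 0.12, 0, 0, -1]
    - [0.008, 0.17, 0, 0, -1]
    - [0.009, 0.21, 0, 0, -1]
    - [0.0095, 0.24, 0, 0, -1]
    - [0.0095, 0.2585, 0, 0, -1]
    - [0.0095, 0.2585, 0, 0, -1]
    - [0.0095, 0.2585, -0.04, 0, -1]
    - [0.0095, 0.2585, -0.09, 0, -1]
    - [0.0095, 0.2585, -0.13, 0, -1]
    - [0.0095, 0.2585, -0.17, 0, -1]
    - [0.0095, 0.2585, -0.2, 0, -1]
    - [0.0095, 0.2585, -0.22, 0, -1]
    - [0.0095, 0.2585, -0.23, 0, -1]
    - [0.0095, 0.2585, -0.23, 0, -1]
    - [0.0095, 0.2585, -0.23, 0, -1]
  grip_force: 30

```text
time_s: 37.75
tool_pos: [0.5223, 0.2614, 0.208]
tool_rot: [-180.0, -0.1, -4.6]
force: [0.6, 0.0, -0.3]
grip_width: 0.087
```

>>> carry_out:
  increments:
    - [0, 0, 0, 0, 1]
    - [0, 0, 0, 0, 1]
    - [0, 0, 0, 0, 1]
    - [0, 0, 0, 0, 1]
    - [0, 0, 0, 0, 1]
    - [0, 0, 0, 0, 1]
    - [0, 0, 0, 0, 1]
    - [0, 0, 0, 0, 1]
    - [0, 0, 0, 0, 1]
    - [0, 0, 0, 0, 1]
    - [0, 0, 0, 0, 1]
    - [0, 0, 0, 0, 1]
    - [0, 0, 0, 0, 1]
    - [0, 0, 0, 0, 1]

```text
time_s: 39.15
tool_pos: [0.5215, 0.262, 0.2067]
tool_rot: [180.0, 0.0, -4.5]
force: [-1.1, 0.2, 0.1]
grip_width: 0.0119
```

```bash
python3 look.py 18
```

```text
39.25 [0.5215 0.262  0.2067] [180.    0.   -4.5] [-0.8  0.4  0.7] 0.011609597847277274
```

View pics/c18.png

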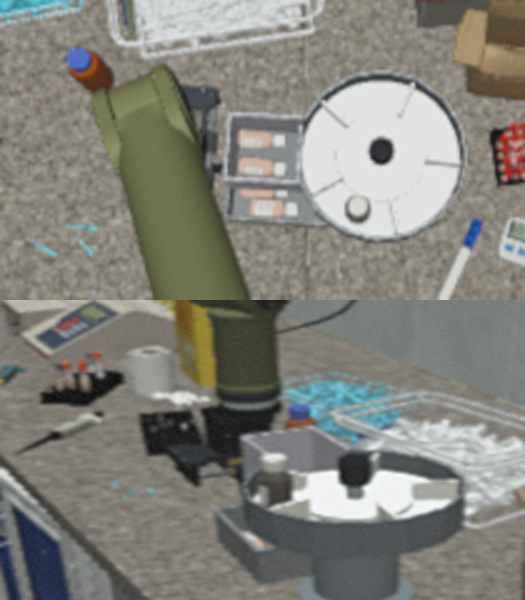

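>>> carry_out:
  increments:
    - [0, 0.005, 0, 0, 1]
    - [0, 0.015, 0, 0, 1]
    - [0, 0.028, 0, 0, 1]
    - [0, 0.042, 0, 0, 1]
    - [0, 0.056, 0, 0, 1]
    - [0, 0.07, 0, 0, 1]
    - [0, 0.084, 0, 0, 1]
    - [0, 0.098, 0, 0, 1]
    - [0, 0.112, 0, 0, 1]
    - [0, 0.126, 0, 0, 1]
    - [0, 0.14, 0, 0, 1]
    - [0, 0.154, 0, 0, 1]
    - [0, 0.168, 0, 0, 1]
    - [0, 0.182, 0, 0, 1]
    - [0, 0.196, 0, 0, 1]
    - [0, 0.206, 0, 0, 1]
    - [0, 0.212, 0, 0, 1]
    - [0, 0.215, 0, 0, 1]
    - [0, 0.215, 0, 0, 1]

```text
time_s: 41.15
tool_pos: [0.5213, 0.4774, 0.2068]
tool_rot: [-180.0, 0.0, -4.5]
force: [-1.7, -3.0, 2.1]
grip_width: 0.0115
```

```bash
python3 look.py 19
```

```text
41.25 [0.5213 0.4773 0.2068] [-179.9    0.    -4.5] [-0.1 -2.5  1.6] 0.01144419929431285
```

View pics/c19.png

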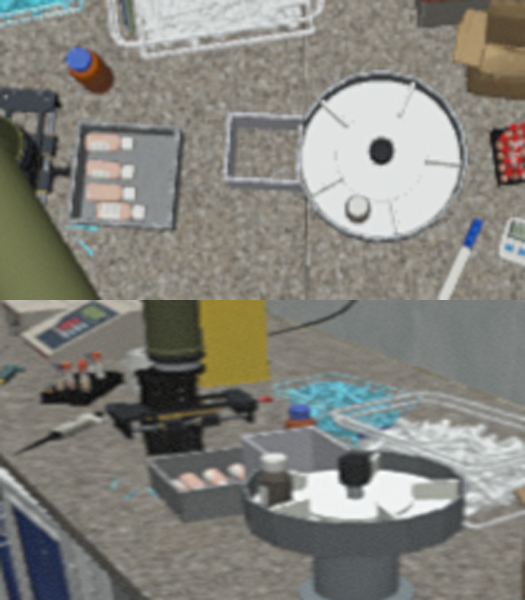

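Bin is clear with all four vials inside. Release and lift away.

>>> carry_out:
  increments:
    - [0, 0, 0, 0, -1]
    - [0, 0, 0, 0, -1]
    - [0, 0, 0, 0, -1]
    - [0, 0, 0, 0, -1]
    - [0, 0, 0, 0, -1]
    - [0, 0, 0, 0, -1]
    - [0, 0, 0, 0, -1]
    - [0, 0, 0, 0, -1]
    - [0, 0, 0.03, 0, -1]
    - [0, 0, 0.07, 0, -1]
    - [0, 0.01, 0.12, 0, -1]
    - [0, 0.02, 0.17, 0, -1]
    - [0, 0.03, 0.2, 0, -1]
    - [0, 0.04, 0.2, 0, -1]
    - [0, 0.04, 0.2, 0, -1]
    - [0, 0.04, 0.2, 0, -1]

```text
time_s: 42.85
tool_pos: [0.5213, 0.5167, 0.4045]
tool_rot: [179.8, 0.1, -4.5]
force: [0.3, -0.6, -0.2]
grip_width: 0.0869
```

```bash
python3 look.py 20; python3 - <<'E'
from h import *
P=cloud("top",np.load("t.npy"));X,Y,Z=P[...,0],P[...,1],P[...,2]
b=P[(Z>.045)&(Z<.07)&(X>.4)&(X<.61)&(Y>.24)&(Y<.43)];print("bin",cv2.minAreaRect(b[:,:2].astype(np.float32)))
E
```

```text
42.95 [0.5216 0.5161 0.4044] [ 1.798e+02  1.000e-01 -4.600e+00] [-0.  -0.3  0.9] 0.08698537517351976
bin ((0.5145072937011719, 0.3568439781665802), (0.1449306756258011, 0.14478395879268646), 86.3272933959961)
```

View pics/c20.png

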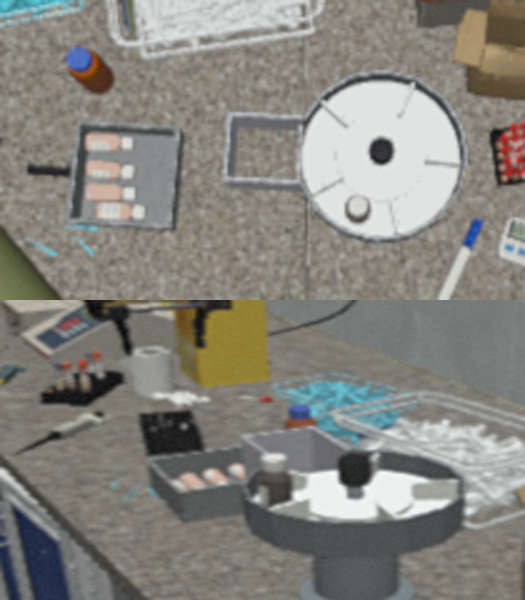

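Bin middle is ~0.204 m from the chute, the four vials lie in it, the reference vial stands (crop 357,208), and the gripper is clear.

```bash
python3 -c "
from cell import env
env.sign_off()"
```

```text
the job is handed in; nothing more can be done
```

I slid the bin under the chute by its handle, turned the carousel by its knob four times, and pushed all four used vials off the ledge with closed fingers. I then drew the bin out to the left, let go and handed the job in at about 43 s.

- **Bin and vials:** in the last images all four vials lie in the bin. Its middle is about 0.20 m from the chute, leaving roughly 9 cm clear between them.
- **Reference vial and bystanders:** the reference vial stands upright on the carousel. The bottle is where it was; I did not re-check the timer and slide carton at the end, but the arm never went near them.
- **Gripper:** the fingers are open and about 0.2 m above the bench, touching nothing.

- **Knock to the bin:** between the third and fourth vials the bin was knocked about 12 mm in each direction. The chute opening was still fully over it, so I carried on without moving it back.
- **Grip force offset:** each knob grip showed a steady 5–8 N at the wrist, because the grip was about 1 mm off-centre.

No check failed.

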